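# Proof-pull a glued arrow insert with a spring balance

## Task

Proof-load the newly glued insert of the arrow clamped in the vice: pick up the spring balance from the bench, drop its ring over the upright hook screwed into the arrow's end, and draw the balance back level and in line with the arrow until its pointer is in line with the steel set marker on its face. Do not pull the pointer clearly past the marker and leave the other things on the bench where they are. Finish while still gripping the balance and holding that pull steady: do not let go or ease off.

Things in the scene. Friction and masses are not known exactly. Their poses are not given: they have to be found in the camera images.
- balance_grip (a point): Spring balance (200 g hand gauge, loose on the bench): aluminium housing 170 long x 34 wide x 26 mm high, ribbed black rubber sleeve from 80 to 14 mm behind its middle: grip it there. Point: on the long axis, 40 mm behind the housing's middle, half-way up (13 mm over its underside). x points along the balance to its ring, z up out of the face. A wire eye sticks out 25 mm behind the housing.
- balance: The same spring balance; this origin is under the middle of the housing (on its underside), same axes as balance_grip.
- ring (a point): Centre of the steel pull ring at the front of the balance, on its sprung plunger: lies flat in the balance's x-y plane, inside 34 mm, outside 44 mm, 5 mm wire. With the spring at rest it is 129 mm ahead of the housing's middle (169 mm from balance_grip), on the housing's axis, 13 mm over its underside; it moves out with the pointer.
- pointer (a joint): How far (m) plunger, ring and pointer are drawn out of the housing against the spring; 0 = home, stop at 0.084. Pull about 0.8 N at 0, growing 0.2 N per mm; let go, it springs home. The pointer is a dark cross-bar over the white face, which has a division each 5 mm (1 N), 80 mm in all, starting 2 mm behind the housing's middle.
- marker (a joint): Where the set marker sits along the same scale (m), 0.040 to 0.064, clamped fast; the pointer is level with it when joint pointer equals this. A steel clip with two tabs, one on each edge of the face, between which the pointer passes; it stands 3 mm proud of the face and 2 mm of the housing's sides.
- pointer_line (a point): Middle of the pointer bar, on the balance's face (2 mm over it).
- marker_line (a point): Middle of the set marker, midway between its tabs, 2 mm over the balance's face.
- arrow: Wooden arrow clamped level in the blue vice, 9 mm thick, 560 mm long, its axis 135 mm over the bench. Origin on its axis at the hook end; x points along the arrow from hook end to feathers. Jaws grip it from 120 to 200 mm from the hook end; before that it is free. In an in-line pull the balance's x axis points the same way as this one and the pull is towards -x.
- hook_tip (a point): Top of the steel L-hook screwed into the arrow's end: a 6 mm rod that runs 30 mm out along the arrow's axis from its end and then turns straight up. This point is the top of the upright leg, 35 mm over the arrow's axis (170 mm over the bench) and 30 mm beyond the arrow's end.
- vice: Blue bench vice bolted to the bench, jaws 80 mm wide, 150 mm high, card packing up to 168 mm; origin on the bench directly under the middle of the clamped part of the arrow. It reaches 150 mm to its -x (screw and tommy bar, below 150 mm) and 120 mm to its +x.
- rasp: Bystander: flat rasp with wooden handle, 300 mm long, lying; origin on the bench near its middle.
- chisel: Bystander: chisel with wooden handle, 245 mm long, lying.
- glue: Bystander: white glue bottle, 52 mm across, 130 mm high, standing.
- cap: Bystander: black plastic cap, 20 mm across, 26 mm high.
- tape: Bystander: roll of masking tape lying flat, 96 mm across, 24 mm high.
- scraper: Bystander: steel cabinet scraper, 110 x 60 x 4 mm, lying flat.
- varnish: Bystander: varnish jar, 68 mm across, 85 mm high.
- brush: Bystander: small flat paint brush, 190 mm long, lying.

How it is judged:
By the outcome, as a careful person would: the job done as asked, in the order asked, and still so for the second after the job is handed in, while the arm keeps its last pose, push and grip.
It also fails if it takes over 42 s, if anything falls off the work surface, if the arm or the gripper's body presses on something with over 40 N, if the wrist force passes 120 N, or if a joint passes its speed limit or range.

## Robot

A 7-joint arm with a two-finger parallel gripper is mounted at the origin on the work surface. World frame = base frame: x ahead of the robot, y to its left, z up, the work surface at z = 0. Lengths are in m, angles in rad, forces in N, time in s.
With the tool pointing down it reaches from about 0.4 to 0.85 m from the base axis. Payload 10.4 kg.
Tool frame: the origin (TCP) lies midway between the tips of the shut fingers; the grasp point (between the pads) lies 19 mm behind it; z points along the fingers, y is the direction in which the jaws open and shut (so a half turn about z gives the same grasp; the last joint's range is limited). The gripper opens to 85 mm and grips with 20 to 120 N. Pads are 22 mm wide; open, the fingers measure 114 mm over their backs; the gripper's body (76 mm by 85 mm) begins 54 mm behind the grasp point. The pads swing forward as they close: fully open they stand 13 mm farther back than shut.
Start: joints at [-1.18, 0.332, -0.065, 1.46, 0.022, 1.35, -0.088], TCP at [0.251, 0.572, 0.231] pointing down, gripper open.
Joint ranges: [-2.6, 2.6], [-0.5, 2.12], [-1.47, 1.34], [0.16, 2.42], [-1.27, 4.41], [0.06, 2.06], [-2.6, 2.6]. Speed limits (rad/s): [2.22, 2.22, 2.79, 2.79, 3.14, 3.14, 3.14].

## Interface

Orientations are given as a unit quaternion [x, y, z, w].
In Python, from workcell import get_obs, camera, calibration, hand_in gives the robot as it stands.
- The arm moves only by the shell command python3 -m handwheel 'ROWS' [FORCE]. ROWS is JSON, a list of rows, each an object with "jaw": the finger opening in mm, from 0 to 85.4; "delta_pos": the shift along the tool's x, y, z scaled (see below), a list of three; "turn": the turn about the tool's z scaled (see below). In form: [{"jaw": jaw, "delta_pos": [tx, ty, tz], "turn": turn}, ...]. A call has 1 to 10 rows; each row is the pose to reach, as a shift and turn from the pose commanded when the call began, along the tool's axes at that moment, turning the shorter way round; what a row does not reach only later rows make up. The controller multiplies each number of a shift by 1 m and each number of a turn by pi rad. A row lasts 1/12 s, in which the tool goes at most 41.7 mm and 7.16 degrees, less where a joint would pass 70% of its speed; a pose out of reach is approached as far as the arm can. A call with a number of a shift or a turn outside -1 to 1 is refused whole. A call with a gripper value outside its range is refused whole. The fingers move at their own pace and stop on an object; FORCE is the grip in N (left out, the last holds). Time passes only in rows, so rows that repeat a pose let the fingers close. It gives the time, the measured TCP pose, the force and the opening at its end, in the units of the state.
- get_obs(): the state, without advancing time (a new reading comes with each control period).
- camera(name): name is "scene" or "top" or "wrist"; returns the picture (400x640x3 uint8, red, green, blue); there is no depth.
- calibration(name): a dict with "mtx" (3x3 intrinsics, pixels), "rvec" (rotation vector, rad) and "tvec" (3), from world to camera coordinates, as OpenCV has them. Camera axes: x right, y down, z forward; pixel columns grow to the right and rows downward; lengths in m; the calibration is good to about 2 mm. The wrist camera is an equidistant fisheye: a pixel r from the principal point sees the ray r / f radians off the axis. A picture is of the moment at which its call begins: read the wrist's pose just before it. calibration takes no time and is no camera call; for the wrist camera it gives the pose at the moment of the call.
- hand_in(): hands the job in, once; it reports no verdict.
The state is a dict: "clock": time; "joint_pos": joint angles; "joint_velocities": joint speeds; "tau": joint torques, N m; "position": TCP position; "ee_rot": TCP orientation; "ft_force": force on the tool from outside, world axes, zero at the start; "torque": the same for the moment, N m; "grip_width": opening from 0.0 (shut) to 1.0 (fully open).
Only numpy, scipy, OpenCV 4.12 (cv2) and the standard library are available. Lean on these libraries where they do the work, as an engineer would, in place of code of your own. Each camera call takes 0.05 s, during which the arm holds its last target.

## Working session

There is one attempt and no reset: what is moved stays moved. The work goes in short steps, Python scripts to look and compute and a shell command to move; the robot and the scene stay as the last step left them, time stands still between calls to the robot, and variables do not carry over. Pictures are saved under pics/ and viewed, and the job is handed in when it is done.

```bash
mkdir -p pics; ls; python3 - <<'E'
from workcell import get_obs, camera, calibration
import cv2
o=get_obs(); print({k:o[k] for k in('clock','position','ee_rot','ft_force','grip_width')})
for n in('scene','top','wrist'):
    c=calibration(n); print(n,c)
    cv2.imwrite(f'pics/{n}0.png',camera(n)[:,:,::-1])
E
```

```text
pics
{'clock': 0.0, 'position': array([0.25115817, 0.57188056, 0.23052137]), 'ee_rot': array([ 2.05415055e-01,  9.78674683e-01, -7.10718406e-04, -1.19021819e-04]), 'ft_force': array([ 0.18111241, -0.47289444, -0.38637201]), 'grip_width': 1.001691974374037}
scene {'mtx': array([[398.02878631,   0.        , 318.42241619],
       [  0.        , 398.02878631, 201.46704618],
       [  0.        ,   0.        ,   1.        ]]), 'rvec': array([ 1.62848961,  1.62256353, -0.86597993]), 'tvec': array([ 0.0514661 , -0.20946845,  1.51927018])}
top {'mtx': array([[397.58835589,   0.        , 319.89427336],
       [  0.        , 397.58835589, 202.34363158],
       [  0.        ,   0.        ,   1.        ]]), 'rvec': array([ 2.1576348 , -2.17910359,  0.13726581]), 'tvec': array([-0.07315281,  0.57670871,  1.25196959])}
wrist {'mtx': array([[309.70691629,   0.        , 318.12459975],
       [  0.        , 309.70691629, 203.3862204 ],
       [  0.        ,   0.        ,   1.        ]]), 'rvec': array([-2.39224992, -1.56291163, -0.25383953]), 'tvec': array([-0.62421462, -0.04257872,  0.38093371])}
```

View pics/scene0.png

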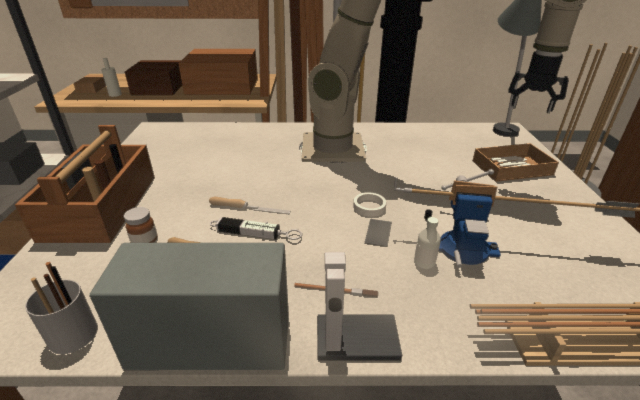

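View pics/top0.png

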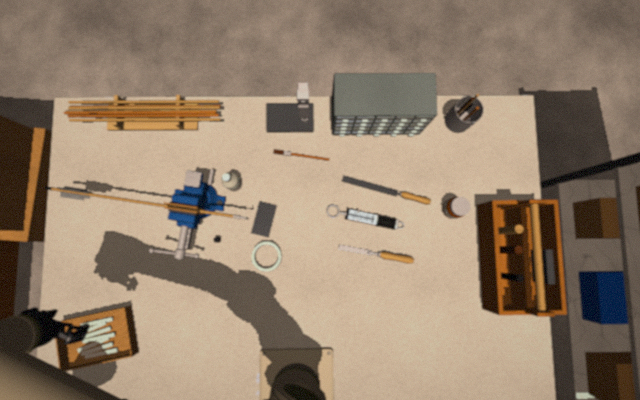

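View pics/wrist0.png

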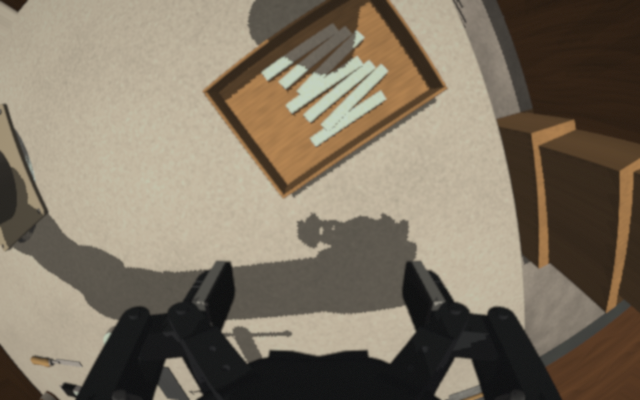

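The scene view shows the balance at about (255,230) with its ring to the right, and the vice and arrow at about (470,220). In the top view the ring is at (333,210), the sleeve at about (388,221), and the arrow's hook end at about (243,217). The balance and arrow point roughly the same way. Next I'll measure zoomed crops.

```bash
cat > h.py <<'E'
import numpy as np, cv2
from scipy.spatial.transform import Rotation as R
from workcell import get_obs, camera, calibration
def cam(n):
    c=calibration(n); Rm=cv2.Rodrigues(np.array(c['rvec'],float))[0]; return c['mtx'],Rm,np.array(c['tvec'],float).ravel()
def ray(n,uv,c=None):
    K,Rm,t=c or cam(n); x=(uv[0]-K[0,2])/K[0,0]; y=(uv[1]-K[1,2])/K[1,1]
    if n=='wrist':
        r=np.hypot(x,y); d=np.array([np.sin(r)*x/max(r,1e-9),np.sin(r)*y/max(r,1e-9),np.cos(r)])
    else: d=np.array([x,y,1.])
    d=Rm.T@d; return -Rm.T@t, d/np.linalg.norm(d)
def onz(n,uv,z,c=None):
    o,d=ray(n,uv,c); return o+d*(z-o[2])/d[2]
def tri(rays):
    A=0;b=0
    for o,d in rays:
        P=np.eye(3)-np.outer(d,d); A=A+P; b=b+P@o
    p=np.linalg.solve(A,b); return p,[np.linalg.norm((np.eye(3)-np.outer(d,d))@(p-o)) for o,d in rays]
def proj(n,p,c=None):
    K,Rm,t=c or cam(n); q=Rm@np.asarray(p)+t
    if n=='wrist':
        r=np.arctan2(np.hypot(q[0],q[1]),q[2]); s=r/np.hypot(q[0],q[1]); return np.array([K[0,0]*q[0]*s+K[0,2],K[1,1]*q[1]*s+K[1,2]])
    return (K@(q/q[2]))[:2]
E
python3 - <<'E'
import cv2
t=cv2.imread('pics/top0.png'); s=cv2.imread('pics/scene0.png')
def crop(im,x,y,w,h,k,f): cv2.imwrite(f,cv2.resize(im[y:y+h,x:x+w],None,fx=k,fy=k,interpolation=cv2.INTER_CUBIC))
crop(t,320,190,100,50,8,'pics/tb.png')
crop(t,160,160,120,80,6,'pics/tv.png')
crop(s,200,200,110,50,7,'pics/sb.png')
crop(s,390,170,130,100,6,'pics/sv.png')
E
```

```text
(no output)
```

View pics/tb.png

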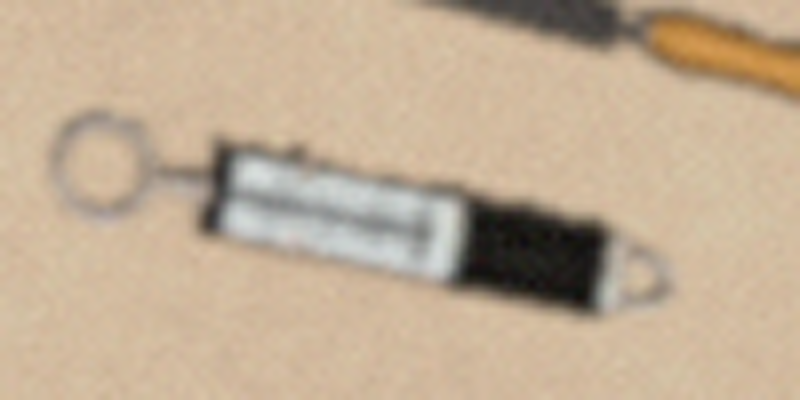

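View pics/tv.png

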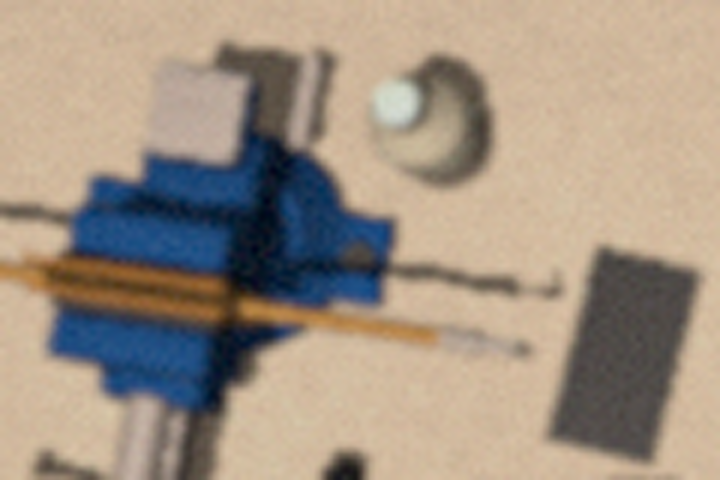

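View pics/sb.png

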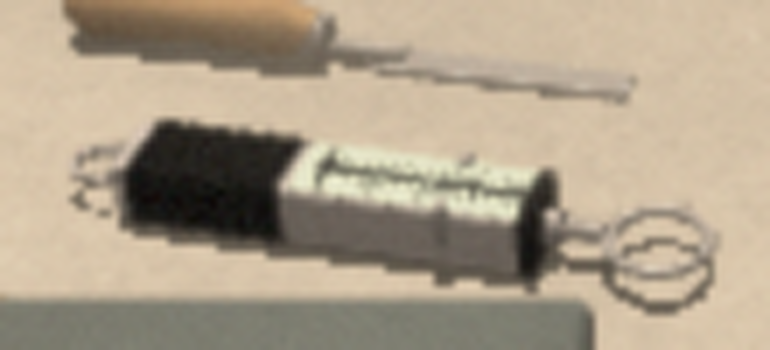

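View pics/sv.png

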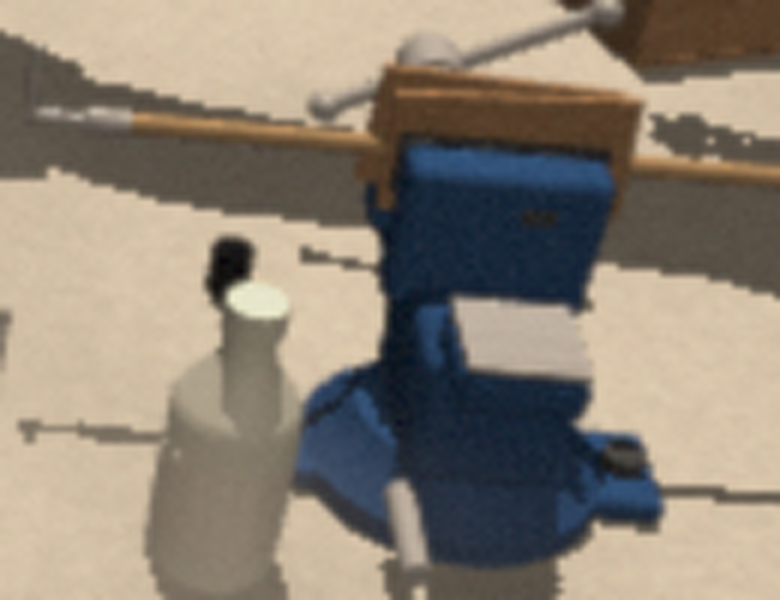

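```bash
python3 - <<'E'
from h import *
np.set_printoptions(precision=4,suppress=True)
T=lambda x,y,k,x0,y0:(x0+(x+.5)/k-.5,y0+(y+.5)/k-.5)
b=lambda x,y,z:onz('top',T(x,y,8,320,190),z)
v=lambda x,y,z:onz('top',T(x,y,6,160,160),z)
print('top cam',ray('top',(320,200))[0])
ring=b(103,163,.013); print('ring',ring)
for nm,p in dict(slF=(461,237),slR=(603,270),hoF=(215,187)).items():
    q=b(*p,.026); d=ring-q; print(nm,q, np.linalg.norm(d[:2]),np.degrees(np.arctan2(d[1],d[0])))
mk=[b(298,153,.029)]; print('marker tab',mk, )
tip=v(523,349,.170); print('tip',tip)
pts=[v(235,308,.135),v(335,323,.135),v(435,337,.135)]; 
for q in pts: print(q, np.degrees(np.arctan2(*(q-tip)[[1,0]])), np.linalg.norm((q-tip)[:2]))
d=pts[0]-pts[2]; print('arrow yaw',np.degrees(np.arctan2(d[1],d[0])))
# feathers end in full top image
q=onz('top',(52,189),.135); d=q-pts[2]; print('far',q,np.degrees(np.arctan2(d[1],d[0])),np.linalg.norm(d))
s=lambda x,y,k,x0,y0:T(x,y,k,x0,y0)
print('scene/top tri tip', tri([ray('scene',T(29,62,6,390,170)),ray('top',T(523,349,6,160,160))]))
print('scene proj tip', proj('scene',tip), T(29,62,6,390,170))
print('scene ring', onz('scene',T(662,242,7,200,200),.013))
# shadow tip/other
print('tool y axes', R.from_quat(get_obs()['ee_rot']).as_matrix())
E
```

```text
top cam [ 0.4297 -0.0623  1.3103]
ring [ 0.5529 -0.12    0.013 ]
slF [ 0.5201 -0.2641  0.026 ] 0.1477725487805811 77.208754736329
slR [ 0.5062 -0.3213  0.026 ] 0.20667506080900092 76.95253061361939
hoF [ 0.5414 -0.1647  0.026 ] 0.04616085735121618 75.65319631207944
marker tab [array([ 0.5547, -0.1984,  0.029 ])]
tip [0.5178 0.1332 0.17  ]
[0.5421 0.281  0.135 ] 80.65584993689332 0.14986246339693152
[0.5342 0.2318 0.135 ] 80.53156705196083 0.0999491236630157
[0.5268 0.1825 0.135 ] 79.60485932475608 0.05015340781523981
arrow yaw 81.18440624211814
far [0.6114 0.7159 0.135 ] 80.98611829911785 0.5401171692319218
scene/top tri tip (array([0.5187, 0.1357, 0.1585]), [np.float64(0.0005429278937990204), np.float64(0.0005429278937990382)])
scene proj tip [393.6272 175.7593] (394.4166666666667, 179.91666666666666)
scene ring [ 0.5534 -0.1186  0.013 ]
tool y axes [[-0.9156  0.402  -0.0004]
 [ 0.402   0.9156 -0.001 ]
 [-0.0001 -0.0011 -1.    ]]
```

```bash
cat >> h.py <<'E'
def plan(goal_tcp,yaw_x_deg):
    """shift in present tool axes to TCP goal and turn/pi so tool x has world yaw yaw_x (tool down)"""
    o=get_obs(); M=R.from_quat(o['ee_rot']).as_matrix()
    sh=M.T@(np.array(goal_tcp)-o['position']); cur=np.arctan2(M[1,0],M[0,0])
    a=(np.radians(yaw_x_deg)-cur+np.pi)%(2*np.pi)-np.pi
    print('pos',o['position'],'yaw',np.degrees(cur),'shift',sh,'turn/pi',-a/np.pi,'F',o['ft_force'],'grip',o['grip_width'],'t',o['clock'])
E
python3 - <<'E'
from h import *
np.set_printoptions(precision=4,suppress=True)
o=get_obs(); M=R.from_quat(o['ee_rot']).as_matrix()
K,Rm,t=cam('wrist'); print('cam in tool',M.T@(-Rm.T@t-o['position']),'axes\n',M.T@Rm.T)
plan([.515,-.285,.20],77)
E
```

```text
cam in tool [ 0.0813  0.0001 -0.1428] axes
 [[ 0.     -0.9477 -0.3192]
 [ 1.      0.0002 -0.0006]
 [ 0.0007 -0.3192  0.9477]]
pos [0.2512 0.572  0.2307] yaw 156.2951082972478 shift [-0.5861 -0.6786  0.0315] turn/pi 0.44052837942915435 F [ 0.4249 -0.8076  0.4537] grip 0.9998020645507948 t 0.15
```

```bash
python3 -m handwheel '[{"jaw":85,"delta_pos":[-0.28,-0.26,-0.03],"turn":0.3},{"jaw":85,"delta_pos":[-0.28,-0.26,-0.03],"turn":0.3},{"jaw":85,"delta_pos":[-0.28,-0.26,-0.03],"turn":0.3},{"jaw":85,"delta_pos":[-0.28,-0.26,-0.03],"turn":0.3},{"jaw":85,"delta_pos":[-0.28,-0.26,-0.03],"turn":0.3},{"jaw":85,"delta_pos":[-0.28,-0.26,-0.03],"turn":0.3},{"jaw":85,"delta_pos":[-0.28,-0.26,-0.03],"turn":0.3},{"jaw":85,"delta_pos":[-0.28,-0.26,-0.03],"turn":0.3},{"jaw":85,"delta_pos":[-0.28,-0.26,-0.03],"turn":0.3},{"jaw":85,"delta_pos":[-0.28,-0.26,-0.03],"turn":0.3}]' 60
python3 - <<'E'
from h import *
np.set_printoptions(precision=4,suppress=True)
plan([.515,-.285,.15],77)
E
```

```text
clock: 0.98
position: [0.4059, 0.2151, 0.2621]
ee_rot: [0.631, 0.776, 0.0, 0.001]
ft_force: [1.2, -0.9, -0.7]
grip_width: 0.996
pos [0.4059 0.2151 0.2621] yaw 101.80110225086379 shift [-0.5118  0.0043  0.1123] turn/pi 0.13778390139368776 F [ 1.2446 -0.8538 -0.7041] grip 0.9957026564517972 t 0.9833
```

```bash
python3 -m handwheel '[{"jaw":85,"delta_pos":[-0.51,0.005,0.1],"turn":0.138},{"jaw":85,"delta_pos":[-0.51,0.005,0.1],"turn":0.138},{"jaw":85,"delta_pos":[-0.51,0.005,0.1],"turn":0.138},{"jaw":85,"delta_pos":[-0.51,0.005,0.1],"turn":0.138},{"jaw":85,"delta_pos":[-0.51,0.005,0.1],"turn":0.138},{"jaw":85,"delta_pos":[-0.51,0.005,0.1],"turn":0.138},{"jaw":85,"delta_pos":[-0.51,0.005,0.1],"turn":0.138},{"jaw":85,"delta_pos":[-0.51,0.005,0.1],"turn":0.138},{"jaw":85,"delta_pos":[-0.51,0.005,0.1],"turn":0.138},{"jaw":85,"delta_pos":[-0.51,0.005,0.1],"turn":0.138}]'
python3 -m handwheel '[{"jaw":85,"delta_pos":[-0.11,0.002,0.02],"turn":0},{"jaw":85,"delta_pos":[-0.11,0.002,0.02],"turn":0},{"jaw":85,"delta_pos":[-0.11,0.002,0.02],"turn":0},{"jaw":85,"delta_pos":[-0.11,0.002,0.02],"turn":0},{"jaw":85,"delta_pos":[-0.11,0.002,0.02],"turn":0}]'
python3 - <<'E'
from h import *
np.set_printoptions(precision=4,suppress=True)
plan([.515,-.285,.15],77)
np.savez('w1.npz',*cam('wrist')); im=camera('wrist')[:,:,::-1]
cv2.imwrite('pics/w1.png',im); 
for p in ([.515,-.285,.013],[.553,-.12,.013]): print(proj('wrist',p))
E
```

```text
clock: 1.82
position: [0.4943, -0.1788, 0.1809]
ee_rot: [0.78, 0.626, 0.0, 0.0]
ft_force: [1.4, 1.3, 0.5]
grip_width: 0.993
clock: 2.23
position: [0.4711, -0.2863, 0.1606]
ee_rot: [0.781, 0.624, -0.001, -0.0]
ft_force: [0.3, 0.7, 0.1]
grip_width: 0.995
pos [ 0.4711 -0.2863  0.1606] yaw 77.25166217050611 shift [0.011  0.0426 0.0105] turn/pi 0.0013981231694784348 F [0.2507 0.6716 0.0654] grip 0.9945324480343974 t 2.2333
[360.5979 179.0444]
[363.868    4.8792]
```

View pics/w1.png

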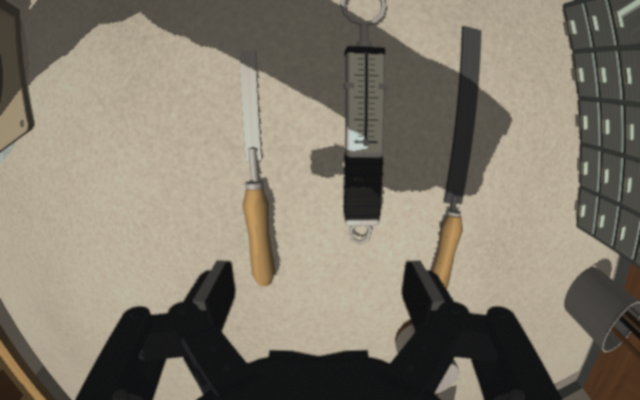

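```bash
python3 - <<'E'
from h import *
np.set_printoptions(precision=4,suppress=True)
z=np.load('w1.npz'); c=(z['arr_0'],z['arr_1'],z['arr_2'])
im=cv2.imread('pics/w1.png')
cv2.imwrite('pics/w1c.png',cv2.resize(im[0:250,310:420],None,fx=2.4,fy=2.4,interpolation=cv2.INTER_CUBIC))
P={'slF':(364.3,157),'slR':(362.6,219),'hoF':(365.5,48)}
for k,p in P.items(): print(k,onz('wrist',p,.026,c))
r=onz('wrist',(365.5,8),.013,c); print('ring',r)
a=onz('wrist',P['hoF'],.026,c);b=onz('wrist',P['slR'],.026,c); d=a-b; print(np.degrees(np.arctan2(d[1],d[0])),np.linalg.norm(d))
E
```

```text
slF [ 0.5201 -0.2635  0.026 ]
slR [ 0.5076 -0.3229  0.026 ]
hoF [ 0.5415 -0.1665  0.026 ]
ring [ 0.5531 -0.1255  0.013 ]
77.78697017459605 0.16000033144132617
```

View pics/w1c.png

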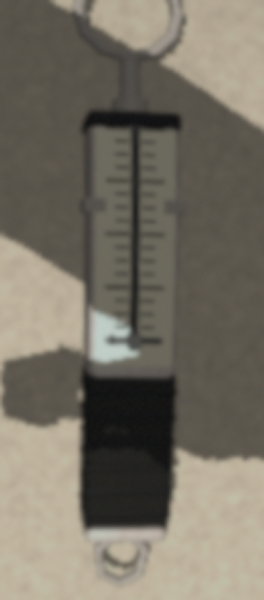

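```bash
python3 - <<'E'
from h import *
np.set_printoptions(precision=4,suppress=True)
plan([.5152,-.2865,.06],77.5)
E
python3 -m handwheel '[{"jaw":85,"delta_pos":[0.009,0.043,0.05],"turn":-0.001},{"jaw":85,"delta_pos":[0.009,0.043,0.1],"turn":-0.001},{"jaw":85,"delta_pos":[0.009,0.043,0.1],"turn":-0.001},{"jaw":85,"delta_pos":[0.009,0.043,0.1],"turn":-0.001},{"jaw":85,"delta_pos":[0.009,0.043,0.1],"turn":-0.001},{"jaw":85,"delta_pos":[0.009,0.043,0.1],"turn":-0.001}]'
python3 - <<'E'
from h import *
np.set_printoptions(precision=4,suppress=True)
plan([.5152,-.2868,.003],77.5)
np.savez('w2.npz',*cam('wrist')); im=camera('wrist')[:,:,::-1]
cv2.imwrite('pics/w2.png',im); 
for p in ([.5152,-.2868,.026],[.5201,-.2635,.026]): print(proj('wrist',p))
E
```

```text
pos [ 0.4721 -0.2847  0.1608] yaw 77.40962407963661 shift [0.0076 0.0426 0.1008] turn/pi -0.0005020884464633018 F [ 0.1446 -0.2365 -0.1345] grip 0.9961666467383723 t 2.2833
clock: 2.78
position: [0.5168, -0.2853, 0.063]
ee_rot: [0.779, 0.627, 0.001, 0.001]
ft_force: [0.8, -0.2, -0.5]
grip_width: 1.0
pos [ 0.5168 -0.2853  0.063 ] yaw 77.66959490295666 shift [-0.0018 -0.0013  0.06  ] turn/pi 0.0009421939053147905 F [ 0.762  -0.2377 -0.4932] grip 1.0001846218498152 t 2.7833
[314.5038 236.9619]
[314.0236 201.6396]
```

View pics/w2.png

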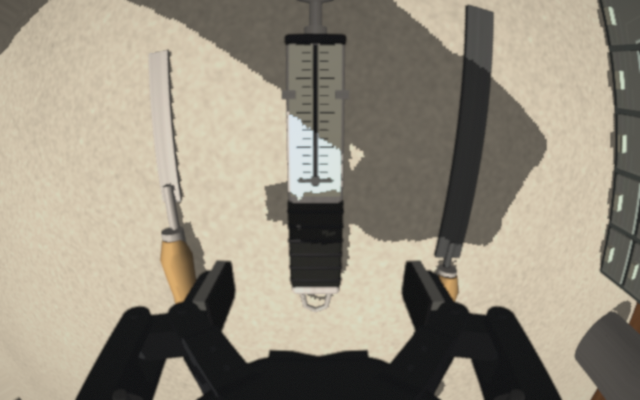

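```bash
python3 - <<'E'
from h import *
np.set_printoptions(precision=4,suppress=True)
z=np.load('w2.npz'); c=(z['arr_0'],z['arr_1'],z['arr_2']); o=get_obs(); M=R.from_quat(o['ee_rot']).as_matrix()
for p in [(186,270),(188,240),(165,285),(439,262),(440,285),(315,237),(315,250)]: print(p, M.T@(onz('wrist',p,.02,c)-o['position']))
E
```

```text
(186, 270) [-0.0326 -0.0978  0.0432]
(188, 240) [-0.0076 -0.0914  0.0432]
(165, 285) [-0.048  -0.1199  0.0432]
(439, 262) [-0.0254  0.0882  0.0438]
(440, 285) [-0.0458  0.0929  0.0438]
(315, 237) [-0.0038 -0.0017  0.0435]
(315, 250) [-0.0135 -0.0017  0.0435]
```

```bash
python3 -m handwheel '[{"jaw":85,"delta_pos":[-0.002,-0.002,0.02],"turn":0.001},{"jaw":85,"delta_pos":[-0.002,-0.002,0.04],"turn":0.001},{"jaw":85,"delta_pos":[-0.002,-0.002,0.052],"turn":0.001},{"jaw":85,"delta_pos":[-0.002,-0.002,0.060],"turn":0.001},{"jaw":85,"delta_pos":[-0.002,-0.002,0.060],"turn":0.001},{"jaw":60,"delta_pos":[-0.002,-0.002,0.060],"turn":0.001},{"jaw":50,"delta_pos":[-0.002,-0.002,0.060],"turn":0.001},{"jaw":45,"delta_pos":[-0.002,-0.002,0.060],"turn":0.001},{"jaw":42,"delta_pos":[-0.002,-0.002,0.060],"turn":0.001}]' 60
python3 - <<'E'
from h import *
np.set_printoptions(precision=4,suppress=True)
plan([.5152,-.2868,.003],77.5)
cv2.imwrite('pics/w3.png',camera('wrist')[:,:,::-1])
E
```

```text
clock: 3.58
position: [0.5142, -0.2871, 0.0019]
ee_rot: [0.78, 0.626, 0.0, 0.0]
ft_force: [0.0, 0.7, 0.5]
grip_width: 0.491
pos [ 0.5142 -0.2871  0.0019] yaw 77.45441027003754 shift [ 0.0005  0.0009 -0.0011] turn/pi -0.0002532762775693034 F [0.0274 0.6573 0.5443] grip 0.49135649423461164 t 3.5833
```

View pics/w3.png

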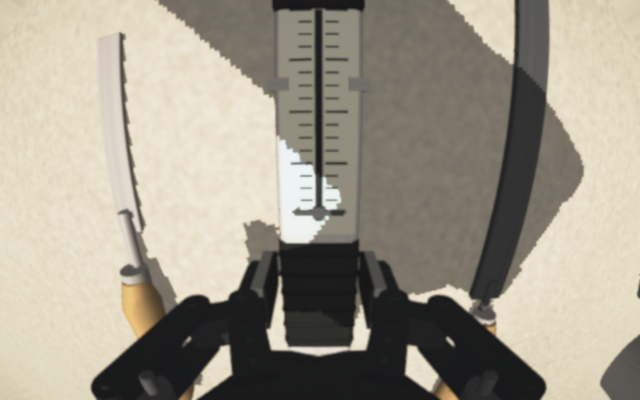

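```bash
python3 -m handwheel '[{"jaw":30,"delta_pos":[0,0,-0.001],"turn":0},{"jaw":20,"delta_pos":[0,0,-0.001],"turn":0},{"jaw":20,"delta_pos":[0,0,-0.001],"turn":0},{"jaw":20,"delta_pos":[0,0,-0.001],"turn":0},{"jaw":20,"delta_pos":[0,0,-0.001],"turn":0}]' 80
python3 -m handwheel '[{"jaw":20,"delta_pos":[0,0,-0.01],"turn":0},{"jaw":20,"delta_pos":[0,0,-0.03],"turn":0},{"jaw":20,"delta_pos":[0,0,-0.06],"turn":0},{"jaw":20,"delta_pos":[0,0,-0.09],"turn":0},{"jaw":20,"delta_pos":[0,0,-0.12],"turn":0},{"jaw":20,"delta_pos":[0,0,-0.15],"turn":0},{"jaw":20,"delta_pos":[0,0,-0.18],"turn":0},{"jaw":20,"delta_pos":[0,0,-0.19],"turn":0},{"jaw":20,"delta_pos":[0,0,-0.19],"turn":0}]'
python3 - <<'E'
from h import *
np.set_printoptions(precision=4,suppress=True)
plan([.5152,-.2868,.19],77.5)
np.savez('w4.npz',*cam('wrist'))
cv2.imwrite('pics/w4.png',camera('wrist')[:,:,::-1]);cv2.imwrite('pics/s4.png',camera('scene')[:,:,::-1])
E
```

```text
clock: 4.05
position: [0.5139, -0.287, 0.0025]
ee_rot: [0.78, 0.626, 0.0, 0.0]
ft_force: [-1.3, 0.0, 5.4]
grip_width: 0.38
clock: 4.8
position: [0.5146, -0.2876, 0.1949]
ee_rot: [0.78, 0.626, 0.001, 0.002]
ft_force: [-0.5, -0.3, -2.5]
grip_width: 0.386
pos [ 0.5146 -0.2876  0.1949] yaw 77.44257315758396 shift [0.0009 0.0004 0.0049] turn/pi -0.0003190380134224144 F [-0.5109 -0.2868 -2.4716] grip 0.3862055285037287 t 4.8
```

View pics/w4.png

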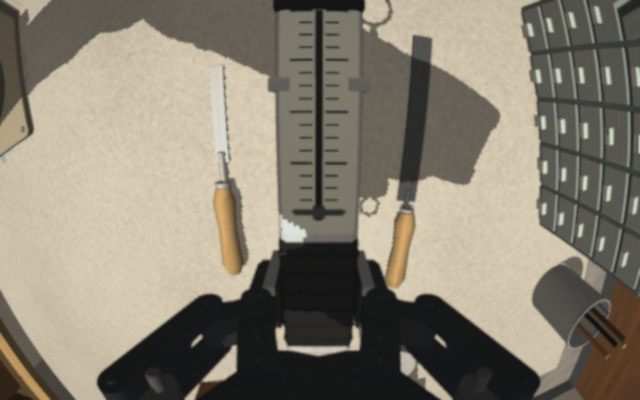

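View pics/s4.png

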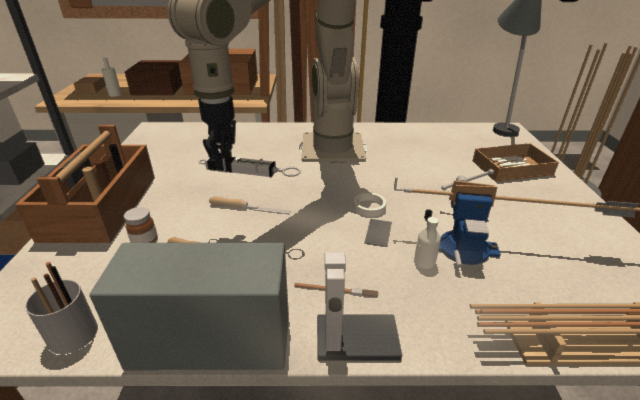

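```bash
python3 - <<'E'
from h import *
s=cv2.imread('pics/s4.png'); t=camera('top')[:,:,::-1]; cv2.imwrite('pics/t4.png',t)
a=cv2.resize(s[165:215,380:480],None,fx=8,fy=8,interpolation=cv2.INTER_CUBIC)
b=cv2.resize(s[145:190,190:310],None,fx=6,fy=6,interpolation=cv2.INTER_CUBIC)
cv2.imwrite('pics/s4a.png',a);cv2.imwrite('pics/s4b.png',b)
cv2.imwrite('pics/t4a.png',cv2.resize(t[185:235,180:270],None,fx=8,fy=8,interpolation=cv2.INTER_CUBIC))
cv2.imwrite('pics/t4b.png',cv2.resize(t[180:260,310:430],None,fx=6,fy=6,interpolation=cv2.INTER_CUBIC))
E
```

```text
(no output)
```

View pics/s4a.png

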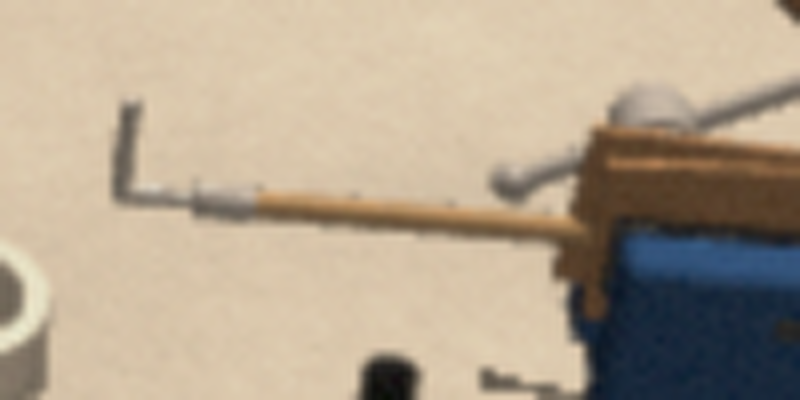

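View pics/s4b.png

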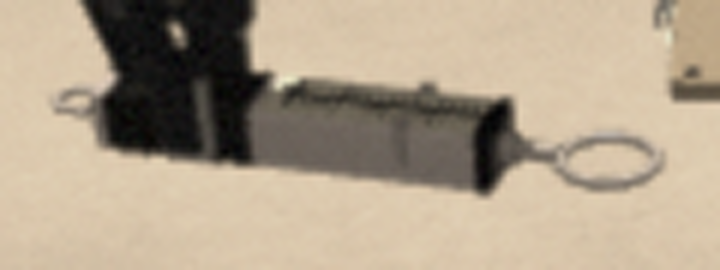

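View pics/t4a.png

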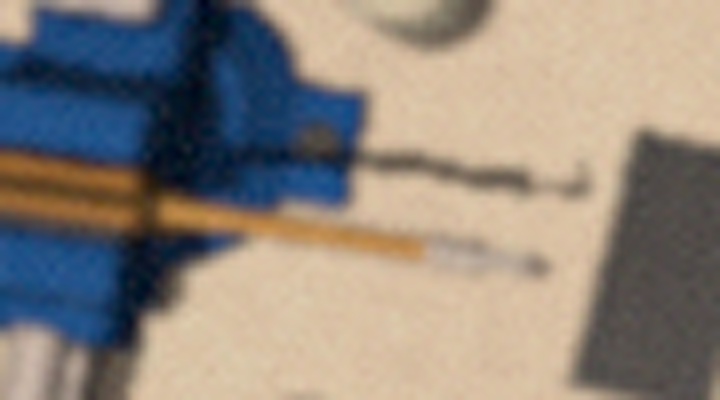

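View pics/t4b.png

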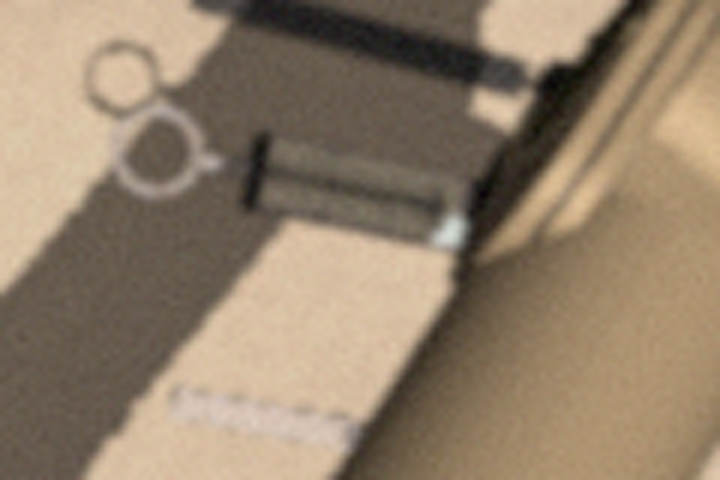

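Both views now show the hook and ring clearly: the hook tip is at s4a (131,103) and t4a (540,265), and the ring is at s4b (610,160) and t4b (160,150).

```bash
python3 - <<'E'
from h import *
np.set_printoptions(precision=4,suppress=True)
T=lambda x,y,k,x0,y0:(x0+(x+.5)/k-.5,y0+(y+.5)/k-.5)
S=lambda x,y:T(x,y,8,380,165); S2=lambda x,y:T(x,y,6,190,145); U=lambda x,y:T(x,y,8,180,185); U2=lambda x,y:T(x,y,6,310,180)
ring=tri([ray('scene',S2(610,160)),ray('top',U2(160,150))]); print('ring',ring)
rt=onz('top',U2(160,150),.205); print('ring top z.205',rt)
hf=onz('top',U2(258,172),.218); print('housing front',hf)
tip=tri([ray('scene',S(131,104)),ray('top',U(541,266))]); print('tip',tip)
tt=onz('top',U(541,266),.170); print('tip top.170',tt)
print('bend scene: ', onz('scene',S(122,197),.135))
A=[onz('top',U(x,y),.135) for x,y in((160,211),(290,231),(425,249),(475,258))]
for a in A: d=a-tt; print(a,np.degrees(np.arctan2(d[1],d[0])),np.linalg.norm(d[:2]))
B=[onz('scene',S(x,y),.135) for x,y in((257,204),(400,217),(560,232))]
d=B[2]-B[0]; print(B,np.degrees(np.arctan2(d[1],d[0])))
o=get_obs(); M=R.from_quat(o['ee_rot']).as_matrix(); print('tcp',o['position']); print('ring in tool',M.T@(ring[0]-o['position']),M.T@(rt-o['position']), 'hf',M.T@(hf-o['position']))
E
```

```text
ring (array([ 0.5499, -0.1212,  0.2009]), [np.float64(0.0013280898560048921), np.float64(0.0013280898560048807)])
ring top z.205 [ 0.5496 -0.1223  0.205 ]
housing front [ 0.5375 -0.1666  0.218 ]
tip (array([0.5184, 0.1361, 0.1648]), [np.float64(0.003271917340321747), np.float64(0.0032719173403216568)])
tip top.170 [0.5176 0.1319 0.17  ]
bend scene:  [0.525  0.1388 0.135 ]
[0.542  0.2786 0.135 ] 80.54368264957992 0.14875315670718686
[0.5341 0.2306 0.135 ] 80.47254682400829 0.10005339483690333
[0.527  0.1807 0.135 ] 79.08752676548751 0.049703947517863556
[0.5235 0.1622 0.135 ] 78.99717848445603 0.03089627249385699
[array([0.5292, 0.1807, 0.135 ]), array([0.5369, 0.2241, 0.135 ]), array([0.5457, 0.272 , 0.135 ])] 79.76378731036566
tcp [ 0.513  -0.2863  0.1905]
ring in tool [ 0.1691  0.0002 -0.0104] [ 0.168   0.0001 -0.0144] hf [ 0.1221 -0.0021 -0.0275]
```

```bash
python3 - <<'E'
from h import *
np.set_printoptions(precision=4,suppress=True)
plan([.4907,-.0333,.195],80.7)
E
```

```text
pos [ 0.513  -0.2863  0.1905] yaw 77.46192248975905 shift [ 0.2421 -0.0767 -0.0042] turn/pi -0.01798931950133875 F [-0.4635 -0.0818 -3.0801] grip 0.380740489108718 t 4.95
```

```bash
python3 -m handwheel '[{"jaw":20,"delta_pos":[0.01,-0.003,-0.004],"turn":-0.002},{"jaw":20,"delta_pos":[0.035,-0.01,-0.004],"turn":-0.004},{"jaw":20,"delta_pos":[0.07,-0.02,-0.004],"turn":-0.007},{"jaw":20,"delta_pos":[0.105,-0.032,-0.004],"turn":-0.01},{"jaw":20,"delta_pos":[0.14,-0.044,-0.004],"turn":-0.013},{"jaw":20,"delta_pos":[0.175,-0.055,-0.004],"turn":-0.016},{"jaw":20,"delta_pos":[0.205,-0.065,-0.004],"turn":-0.018},{"jaw":20,"delta_pos":[0.23,-0.073,-0.004],"turn":-0.018},{"jaw":20,"delta_pos":[0.242,-0.077,-0.004],"turn":-0.018},{"jaw":20,"delta_pos":[0.242,-0.077,-0.004],"turn":-0.018}]'
python3 -m handwheel '[{"jaw":20,"delta_pos":[0,0,0],"turn":0},{"jaw":20,"delta_pos":[0,0,0],"turn":0}]'
python3 - <<'E'
from h import *
np.set_printoptions(precision=4,suppress=True)
plan([.4907,-.0333,.195],80.7)
t=camera('top')[:,:,::-1]; s=camera('scene')[:,:,::-1]
cv2.imwrite('pics/t5.png',t);cv2.imwrite('pics/s5.png',s);cv2.imwrite('pics/w5.png',camera('wrist')[:,:,::-1])
cv2.imwrite('pics/t5a.png',cv2.resize(t[180:240,200:330],None,fx=6,fy=6,interpolation=cv2.INTER_CUBIC))
cv2.imwrite('pics/s5a.png',cv2.resize(s[140:220,300:430],None,fx=6,fy=6,interpolation=cv2.INTER_CUBIC))
E
```

```text
clock: 5.78
position: [0.49, -0.0296, 0.1951]
ee_rot: [0.76, 0.65, -0.001, -0.001]
ft_force: [-0.2, 0.5, -2.1]
grip_width: 0.38
clock: 5.95
position: [0.4907, -0.0347, 0.1956]
ee_rot: [0.762, 0.647, -0.001, -0.0]
ft_force: [-0.8, -0.5, -1.2]
grip_width: 0.383
pos [ 0.4907 -0.0347  0.1956] yaw 80.65814830621487 shift [ 0.0014 -0.0002  0.0006] turn/pi -0.00023250940991746688 F [-0.779  -0.5217 -1.2347] grip 0.3825852223057412 t 5.95
```

View pics/t5a.png

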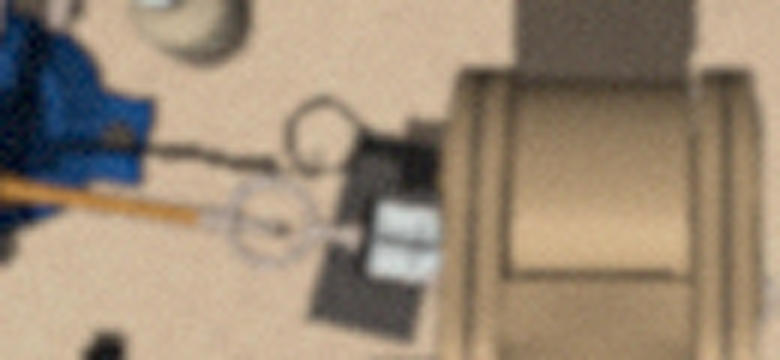

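View pics/s5a.png

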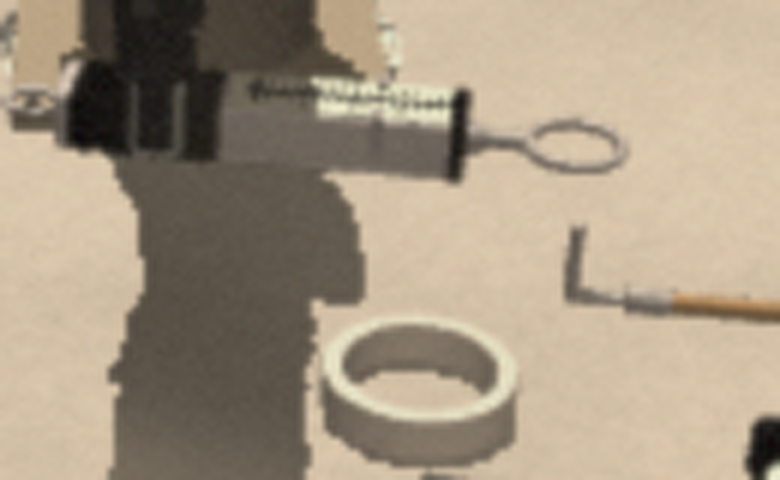

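View pics/w5.png

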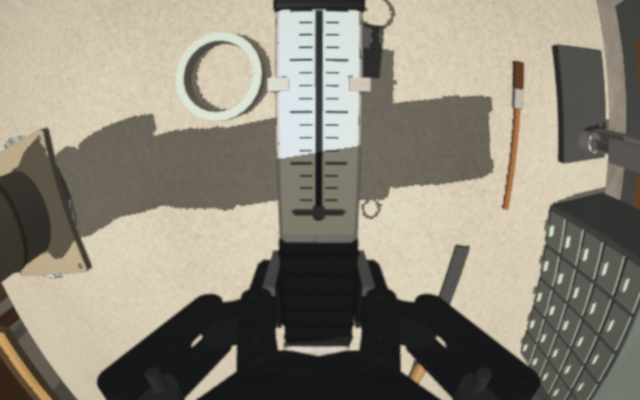

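```bash
python3 - <<'E'
from h import *
np.set_printoptions(precision=4,suppress=True)
T=lambda x,y,k,x0,y0:(x0+(x+.5)/k-.5,y0+(y+.5)/k-.5)
r=onz('top',T(270,220,6,200,180),.206); t=onz('top',T(283,229,6,200,180),.170)
print('ring',r,'tip',t)
rs=onz('scene',T(577,146,6,300,140),.206); ts=onz('scene',T(579,229,6,300,140),.170); print('scene ring',rs,'tip',ts)
bs=onz('scene',T(574,297,6,300,140),.135);print('bend',bs)
o=get_obs(); M=R.from_quat(o['ee_rot']).as_matrix()
print(M.T@(r-o['position']),M.T@(t-r),M.T@(ts-rs),M.T@(bs-rs))
E
```

```text
ring [0.5192 0.133  0.206 ] tip [0.5178 0.1332 0.17  ]
scene ring [0.5225 0.1337 0.206 ] tip [0.5276 0.1377 0.17  ]
bend [0.5245 0.14   0.135 ]
[ 0.1704  0.0004 -0.0101] [-0.0001 -0.0014  0.036 ] [0.0048 0.0044 0.036 ] [0.0065 0.001  0.071 ]
```

```bash
python3 -m handwheel '[{"jaw":20,"delta_pos":[0.002,0,0.008],"turn":0},{"jaw":20,"delta_pos":[0.002,0,0.016],"turn":0},{"jaw":20,"delta_pos":[0.002,0,0.024],"turn":0},{"jaw":20,"delta_pos":[0.002,0,0.032],"turn":0},{"jaw":20,"delta_pos":[0.002,0,0.038],"turn":0},{"jaw":20,"delta_pos":[0.002,0,0.038],"turn":0}]'
python3 - <<'E'
from h import *
t=camera('top')[:,:,::-1]; s=camera('scene')[:,:,::-1]
a=cv2.resize(t[195:235,220:290],None,fx=8,fy=8,interpolation=cv2.INTER_CUBIC)
b=cv2.resize(s[150:200,360:430],None,fx=8,fy=8,interpolation=cv2.INTER_CUBIC)[:, :560]
cv2.imwrite('pics/m6.png',np.vstack([a,b])[:600]); print(a.shape,b.shape)
E
```

```text
clock: 6.6
position: [0.4905, -0.0321, 0.1564]
ee_rot: [0.762, 0.647, -0.001, -0.001]
ft_force: [-0.4, 1.2, -2.3]
grip_width: 0.383
(320, 560, 3) (400, 560, 3)
```

View pics/m6.png

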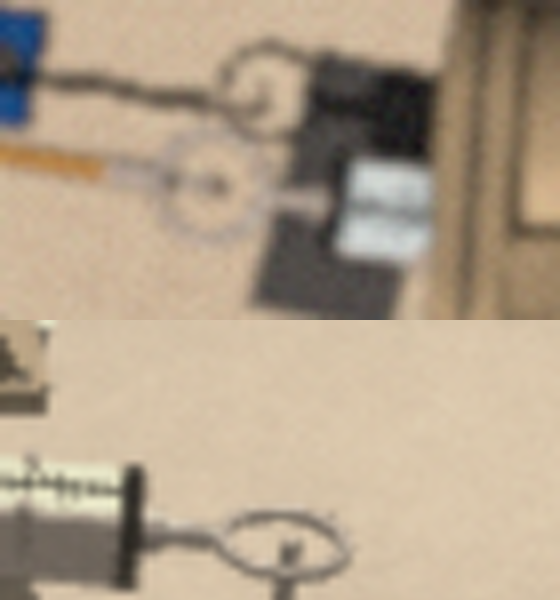

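The hook tip shows through the ring in both views: (215,185) in the top crop and (290,550) in the scene crop. I'll lower further.

```bash
python3 -m handwheel '[{"jaw":20,"delta_pos":[0,0,0.006],"turn":0},{"jaw":20,"delta_pos":[0,0,0.012],"turn":0},{"jaw":20,"delta_pos":[0,0,0.017],"turn":0},{"jaw":20,"delta_pos":[0,0,0.017],"turn":0},{"jaw":20,"delta_pos":[0,0,0.017],"turn":0}]'
python3 -m handwheel '[{"jaw":20,"delta_pos":[-0.005,0,0],"turn":0},{"jaw":20,"delta_pos":[-0.010,0,0],"turn":0},{"jaw":20,"delta_pos":[-0.015,0,0],"turn":0},{"jaw":20,"delta_pos":[-0.020,0,0],"turn":0},{"jaw":20,"delta_pos":[-0.025,0,0],"turn":0},{"jaw":20,"delta_pos":[-0.030,0,0],"turn":0},{"jaw":20,"delta_pos":[-0.030,0,0],"turn":0}]'
cat > look.py <<'E'
from h import *
import sys
np.set_printoptions(precision=4,suppress=True)
n=sys.argv[1]
plan([.4907,-.0333,.14],80.7)
w=camera('wrist')[:,:,::-1];t=camera('top')[:,:,::-1]; s=camera('scene')[:,:,::-1]
cv2.imwrite(f'pics/w{n}.png',w); cv2.imwrite(f'pics/t{n}.png',t); cv2.imwrite(f'pics/s{n}.png',s)
f=lambda i,k:cv2.resize(i,None,fx=k,fy=k,interpolation=cv2.INTER_CUBIC)
cv2.imwrite(f'pics/wc{n}.png',f(w[0:230,260:380],2.6))
a=f(t[190:235,190:290],6);b=f(s[150:205,330:430],6)
cv2.imwrite(f'pics/m{n}.png',np.vstack([a,b])[:600])
E
python3 look.py 7
```

```text
clock: 7.12
position: [0.4912, -0.032, 0.1408]
ee_rot: [0.762, 0.647, -0.0, -0.0]
ft_force: [0.9, -0.4, -0.8]
grip_width: 0.383
clock: 7.7
position: [0.4864, -0.0623, 0.1412]
ee_rot: [0.762, 0.647, 0.0, -0.0]
ft_force: [0.2, 3.4, -2.0]
grip_width: 0.38
pos [ 0.4864 -0.0623  0.1412] yaw 80.6430366660285 shift [ 0.0293 -0.0005  0.0012] turn/pi -0.00031646296650831023 F [ 0.2388  3.3963 -1.9694] grip 0.37998331201283936 t 7.7
```

View pics/m7.png

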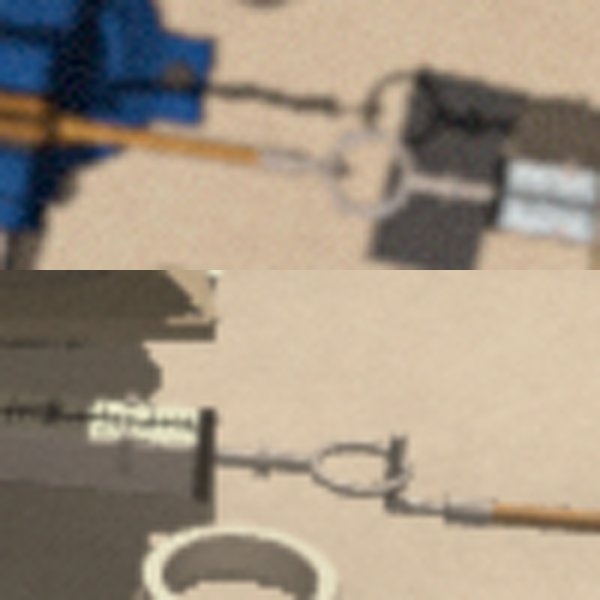

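View pics/wc7.png

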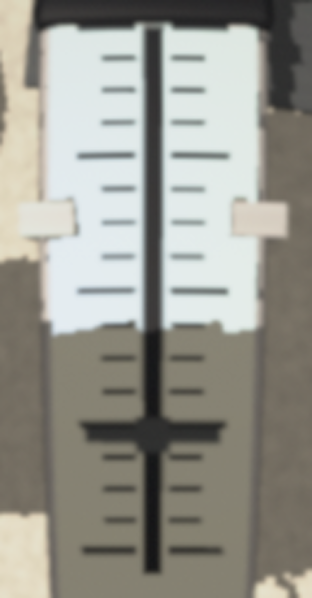

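```bash
python3 -m handwheel '[{"jaw":20,"delta_pos":[-0.003,0,0],"turn":0},{"jaw":20,"delta_pos":[-0.007,0,0],"turn":0},{"jaw":20,"delta_pos":[-0.012,0,0],"turn":0},{"jaw":20,"delta_pos":[-0.016,0,0],"turn":0},{"jaw":20,"delta_pos":[-0.019,0,0],"turn":0},{"jaw":20,"delta_pos":[-0.021,0,0],"turn":0},{"jaw":20,"delta_pos":[-0.021,0,0],"turn":0},{"jaw":20,"delta_pos":[-0.021,0,0],"turn":0}]'
python3 look.py 8
```

```text
clock: 8.52
position: [0.4835, -0.0809, 0.1412]
ee_rot: [0.762, 0.648, 0.001, -0.0]
ft_force: [1.9, 8.3, -1.4]
grip_width: 0.382
pos [ 0.4835 -0.0809  0.1412] yaw 80.75724663219256 shift [ 0.0482 -0.0005  0.0012] turn/pi 0.0003180368455141165 F [ 1.9099  8.3295 -1.3889] grip 0.3817064692303407 t 8.5167
```

View pics/m8.png

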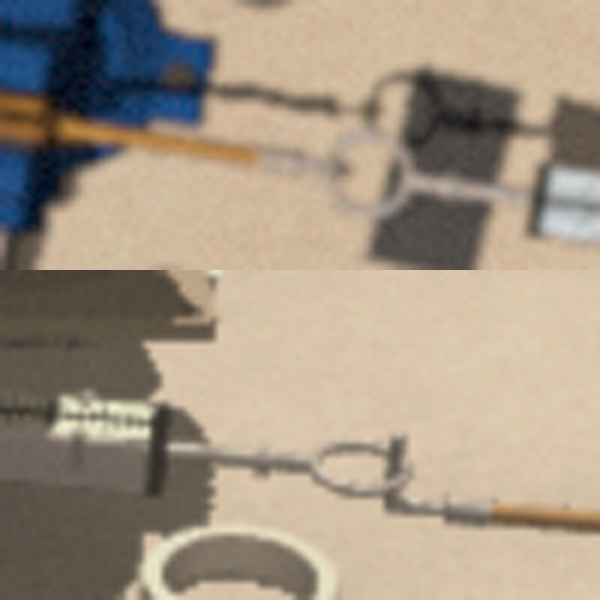

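View pics/wc8.png

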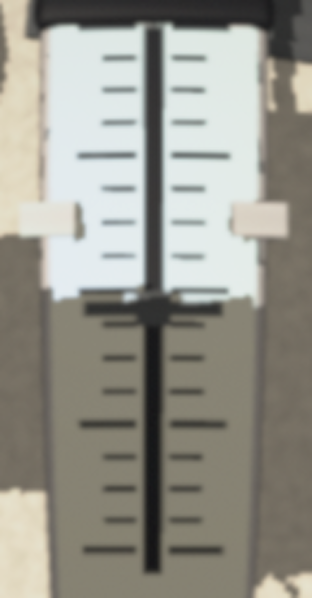

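```bash
python3 - <<'E'
from h import *
np.set_printoptions(precision=4,suppress=True)
T=lambda x,y,k,x0,y0:(x0+(x+.5)/k-.5,y0+(y+.5)/k-.5)
g=lambda x,y,z:onz('top',T(x,y,6,190,190),z)
an=lambda d:np.degrees(np.arctan2(d[1],d[0]))
r=g(370,175,.1515);st=g(530,196,.1515);hf=g(542,200,.164);h=g(343,168,.16)
a1=g(255,156,.135);a2=g(80,131,.135)
print('ring',r,'stem',an(r-st),'hf',an(r-hf),'arrow',an(a2-a1),'hook-ring',an(h-r), 'hook->hf',an(h-hf))
n=np.array([-np.sin(np.radians(80.8)),np.cos(np.radians(80.8))])
print('lateral off arrow line: ring',n@(r-a1)[:2],'hf',n@(hf-a1)[:2],'hook',n@(h-a1)[:2],'tcp',n@(get_obs()['position']-a1)[:2], 'a2',n@(a2-a1)[:2])
t=cv2.imread('pics/t8.png'); cv2.imwrite('pics/t8z.png',cv2.resize(t[175:225,30:190],None,fx=5,fy=5,interpolation=cv2.INTER_CUBIC))
E
```

```text
ring [0.5161 0.1232 0.1515] stem 81.95647609294552 hf 80.75405246863086 arrow 81.30436324775684 hook-ring 76.1577147653085 hook->hf 80.18919705741611
lateral off arrow line: ring 0.0015400923479828087 hf 0.0016087910896697892 hook 0.0005678666193430635 tcp 0.0010652994689002563 a2 0.0007678046486683168
```

View pics/t8z.png

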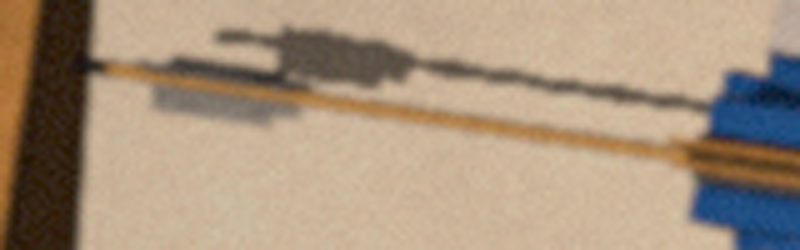

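In line: lateral offsets are within 2 mm and the balance is at about 80.8° against about 81° for the arrow. In wc8 the pointer is at row 308 and the marker at row 219, so about 13 mm remains at 6.7 px/mm. I'll pull 11 mm and then trim.

```bash
python3 -m handwheel '[{"jaw":20,"delta_pos":[-0.003,0,0],"turn":0},{"jaw":20,"delta_pos":[-0.006,0,0],"turn":0},{"jaw":20,"delta_pos":[-0.008,0,0],"turn":0},{"jaw":20,"delta_pos":[-0.010,0,0],"turn":0},{"jaw":20,"delta_pos":[-0.011,0,0],"turn":0},{"jaw":20,"delta_pos":[-0.011,0,0],"turn":0},{"jaw":20,"delta_pos":[-0.011,0,0],"turn":0},{"jaw":20,"delta_pos":[-0.011,0,0],"turn":0}]'
python3 look.py 9
```

```text
clock: 9.33
position: [0.4819, -0.0911, 0.1412]
ee_rot: [0.762, 0.648, 0.001, -0.001]
ft_force: [2.1, 9.2, -1.5]
grip_width: 0.385
pos [ 0.4819 -0.0911  0.1412] yaw 80.79675432789979 shift [ 0.0585 -0.0006  0.0013] turn/pi 0.0005375240438877906 F [ 2.0664  9.2437 -1.5141] grip 0.38481106960899547 t 9.3333
```

View pics/wc9.png

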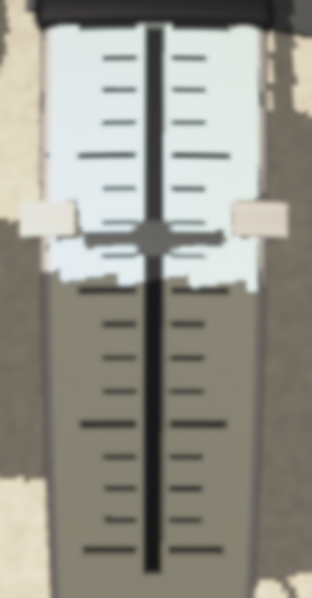

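```bash
cat > prof.py <<'E'
import cv2,sys,numpy as np
g=cv2.cvtColor(cv2.imread(sys.argv[1]),cv2.COLOR_BGR2GRAY).astype(float)
# raw columns: bar edges ~ crop x 90..100 and 205..220 ; tabs x 30..70, 240..280
for nm,(a,b) in dict(barL=(92,98),barR=(209,215),tabL=(24,40),tabR=(268,284),tabLin=(50,70),tabRin=(240,256)).items():
    c0,c1=int(260+a/2.6),int(260+b/2.6)+1
    print(nm,[int(v) for v in g[72:104,c0:c1].mean(1)])
E
python3 prof.py pics/w9.png
```

```text
barL [233, 233, 233, 233, 234, 234, 234, 234, 234, 234, 234, 234, 233, 233, 233, 230, 212, 156, 113, 105, 107, 114, 144, 190, 222, 231, 233, 233, 234, 234, 234, 234]
barR [231, 231, 232, 232, 233, 233, 233, 233, 233, 233, 233, 232, 232, 231, 231, 227, 206, 150, 106, 99, 100, 113, 158, 211, 229, 232, 232, 232, 233, 233, 234, 234]
tabL [214, 215, 216, 216, 217, 221, 225, 227, 226, 226, 226, 225, 225, 225, 226, 227, 226, 220, 193, 145, 116, 113, 114, 115, 116, 116, 117, 117, 117, 117, 116, 115]
tabR [110, 110, 110, 110, 118, 148, 186, 205, 208, 207, 205, 205, 205, 206, 206, 208, 208, 203, 181, 145, 116, 111, 112, 113, 112, 112, 111, 110, 110, 110, 110, 109]
tabLin [232, 232, 232, 231, 228, 226, 225, 225, 225, 224, 224, 224, 224, 225, 225, 226, 226, 219, 196, 187, 208, 223, 229, 231, 232, 232, 233, 233, 233, 232, 230, 219]
tabRin [228, 228, 227, 221, 208, 196, 205, 212, 212, 211, 209, 209, 209, 210, 211, 212, 212, 206, 194, 201, 220, 228, 229, 228, 228, 229, 228, 228, 228, 228, 228, 228]
```

```bash
python3 -m handwheel '[{"jaw":20,"delta_pos":[-0.001,0,0],"turn":0},{"jaw":20,"delta_pos":[-0.002,0,0],"turn":0},{"jaw":20,"delta_pos":[-0.0028,0,0],"turn":0},{"jaw":20,"delta_pos":[-0.0028,0,0],"turn":0},{"jaw":20,"delta_pos":[-0.0028,0,0],"turn":0},{"jaw":20,"delta_pos":[-0.0028,0,0],"turn":0},{"jaw":20,"delta_pos":[-0.0028,0,0],"turn":0}]'
python3 look.py 10; python3 prof.py pics/w10.png
```

```text
clock: 10.07
position: [0.4815, -0.0937, 0.1412]
ee_rot: [0.761, 0.648, 0.001, -0.001]
ft_force: [2.0, 10.1, -2.1]
grip_width: 0.379
pos [ 0.4815 -0.0937  0.1412] yaw 80.80709068908146 shift [ 0.0611 -0.0006  0.0013] turn/pi 0.0005949482726747745 F [ 2.0301 10.0902 -2.1165] grip 0.37866612598033694 t 10.0667
barL [233, 233, 233, 234, 234, 234, 234, 233, 227, 203, 152, 115, 106, 105, 110, 135, 185, 223, 233, 234, 234, 234, 234, 234, 234, 233, 233, 233, 234, 234, 232, 221]
barR [231, 231, 232, 232, 233, 233, 233, 232, 226, 198, 145, 107, 98, 100, 114, 153, 203, 227, 232, 233, 233, 233, 233, 233, 233, 232, 232, 232, 233, 233, 234, 233]
tabL [217, 216, 215, 214, 216, 220, 225, 227, 227, 226, 225, 225, 225, 225, 226, 227, 226, 220, 191, 141, 113, 113, 116, 117, 117, 116, 114, 114, 115, 115, 113, 110]
tabR [109, 109, 109, 110, 119, 149, 186, 205, 208, 207, 205, 205, 205, 206, 206, 208, 208, 203, 180, 145, 117, 111, 112, 111, 111, 111, 111, 110, 110, 109, 109, 109]
tabLin [232, 232, 229, 217, 200, 205, 219, 224, 225, 224, 224, 224, 224, 225, 225, 226, 226, 219, 207, 213, 226, 231, 233, 233, 233, 233, 233, 233, 232, 224, 197, 173]
tabRin [230, 231, 230, 230, 228, 223, 217, 213, 212, 211, 210, 209, 210, 210, 211, 212, 212, 210, 211, 220, 227, 228, 228, 227, 227, 228, 228, 227, 227, 227, 228, 228]
```

View pics/wc10.png

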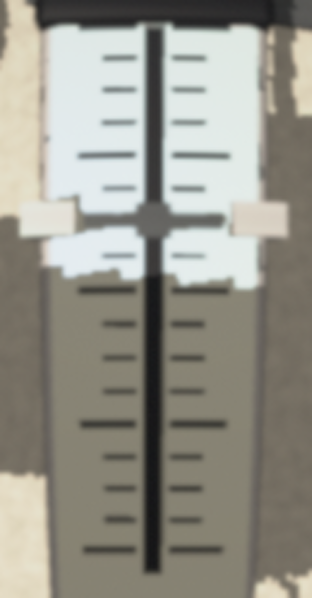

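View pics/m10.png

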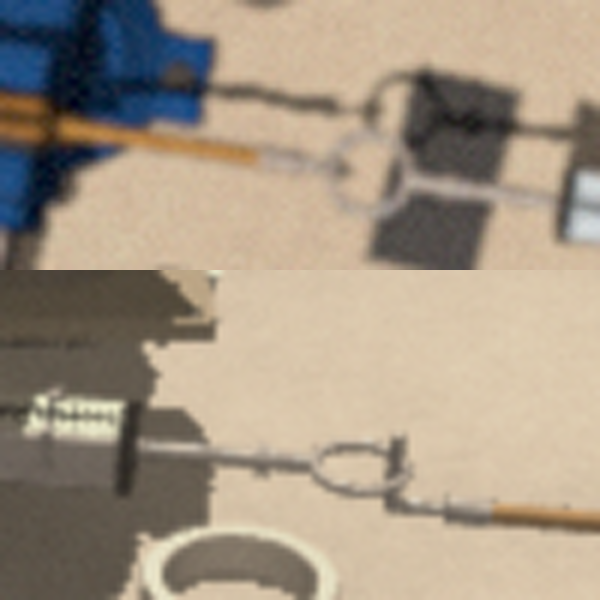

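```bash
python3 -m handwheel '[{"jaw":20,"delta_pos":[-0.0001,0,0],"turn":0},{"jaw":20,"delta_pos":[-0.0001,0,0],"turn":0},{"jaw":20,"delta_pos":[-0.0001,0,0],"turn":0},{"jaw":20,"delta_pos":[-0.0001,0,0],"turn":0},{"jaw":20,"delta_pos":[-0.0001,0,0],"turn":0},{"jaw":20,"delta_pos":[-0.0001,0,0],"turn":0},{"jaw":20,"delta_pos":[-0.0001,0,0],"turn":0},{"jaw":20,"delta_pos":[-0.0001,0,0],"turn":0},{"jaw":20,"delta_pos":[-0.0001,0,0],"turn":0},{"jaw":20,"delta_pos":[-0.0001,0,0],"turn":0}]'
python3 look.py 11; python3 prof.py pics/w11.png|head -4
python3 - <<'E'
from h import *
np.set_printoptions(precision=4,suppress=True)
# difference of bench between start and now, fixed part of views
a=cv2.imread('pics/w3.png').astype(int);b=cv2.imread('pics/w11.png').astype(int)
g=lambda i:i.mean(2)
# zero-line & ticks rows: columns right ticks
for im in(a,b): print([int(v) for v in g(im)[195:215,331:336].mean(1)], [int(v) for v in g(im)[0:14,300:312].mean(1)])
E
```

```text
clock: 11.05
position: [0.4815, -0.0938, 0.1412]
ee_rot: [0.761, 0.648, 0.001, -0.001]
ft_force: [1.9, 10.7, -2.2]
grip_width: 0.382
pos [ 0.4815 -0.0938  0.1412] yaw 80.80832823433168 shift [ 0.0612 -0.0006  0.0013] turn/pi 0.0006018235240647994 F [ 1.8755 10.6727 -2.2001] grip 0.38189319696738805 t 11.05
barL [233, 233, 233, 234, 233, 234, 234, 233, 227, 202, 152, 115, 105, 104, 107, 132, 184, 223, 233, 234, 234, 234, 234, 234, 234, 233, 233, 233, 234, 234, 232, 221]
barR [231, 231, 232, 232, 233, 233, 233, 232, 226, 197, 143, 106, 98, 101, 124, 178, 221, 232, 233, 233, 233, 233, 233, 233, 233, 232, 232, 232, 233, 233, 234, 234]
tabL [216, 216, 214, 214, 216, 220, 225, 227, 227, 226, 225, 225, 225, 225, 226, 227, 226, 220, 191, 141, 113, 113, 116, 117, 117, 116, 114, 114, 115, 115, 113, 110]
tabR [110, 109, 109, 110, 119, 149, 186, 205, 208, 207, 206, 205, 205, 206, 206, 208, 208, 203, 181, 145, 117, 111, 111, 111, 111, 110, 111, 110, 110, 109, 108, 109]
[240, 240, 238, 226, 180, 163, 211, 233, 237, 236, 236, 237, 235, 217, 156, 92, 60, 54, 56, 64] [26, 26, 26, 26, 25, 24, 23, 24, 30, 48, 83, 117, 133, 137]
[127, 127, 124, 110, 85, 82, 105, 121, 126, 127, 127, 127, 126, 123, 110, 82, 64, 84, 108, 121] [44, 46, 49, 52, 54, 53, 47, 40, 41, 60, 111, 175, 217, 226]
```

View pics/s11.png

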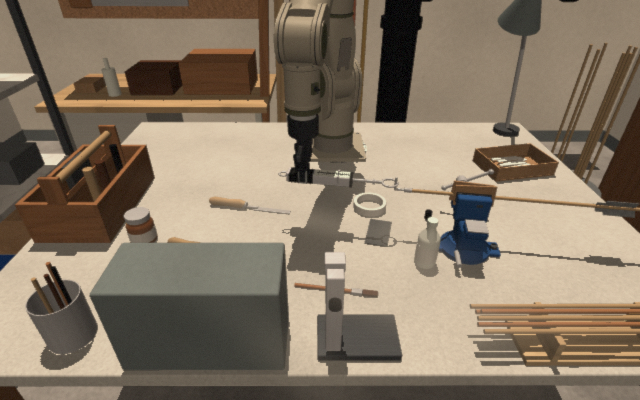

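View pics/w11.png

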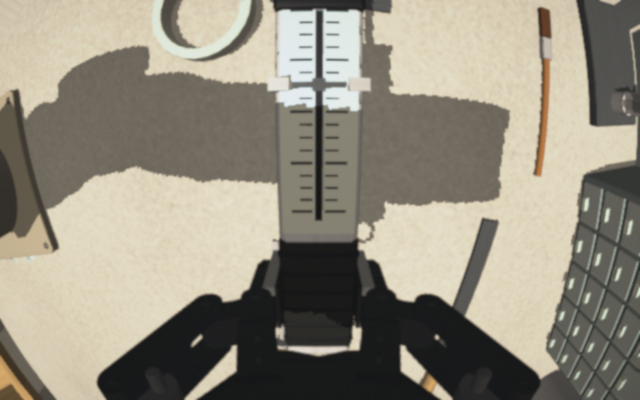

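The pointer is level with the marker tabs (row about 84.3 against 84.0), the balance hasn't slipped in the grip, and the force is about 10.9 N, the same as the spring law gives near 50 mm. I'm handing in.

```bash
python3 -c "
from workcell import hand_in; print(hand_in())"
```

```text
the job is handed in; nothing more can be done
None
```

The balance's ring is over the hook and the arm is holding the pull, with the pointer level with the set marker. I handed the job in at about 11.2 s, still gripping; no verdict was reported.

**What I did:** I gripped the balance by its rubber sleeve at 80 N and lifted it level. I lowered the ring over the hook to about 152 mm above the bench, then drew the balance back in small steps until the pointer met the marker.

**Last checks:**
- **Pointer:** it sat about 0.3 pixel (roughly 0.1–0.2 mm) short of the marker's middle. I never saw it past the marker, and it barely changed over a one-second hold.
- **Force:** the wrist read about 10.9 N. The spring law gives the same at roughly 50 mm of draw, which is where I read the marker.
- **In line and level:** the balance was at 80.8° and the arrow at about 81°, with under 2 mm of sideways offset. I measured this with about 13 mm of the pull still to go. The scale had not moved in the wrist camera since the grasp, so the balance had not slipped or tilted.
- **Other things on the bench:** in the last pictures those in view look undisturbed. I did not measure their positions.

**One disagreement:** the scene camera put the hook up to 5–10 mm away from where the top camera put it. I relied on the top camera across the arrow. Both views showed the hook inside the ring before I lowered it fully.

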